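# Pair the resin tubs with their hardeners

## Robot

A 6-joint arm with a two-finger parallel gripper is mounted at the origin on the work surface. World frame = base frame: x ahead of the robot, y to its left, z up, the work surface at z = 0. Lengths are in m, angles in rad, forces in N, time in s.
With the tool pointing down it reaches from about 0.35 to 0.775 m from the base axis. Payload 7.3 kg.
Tool frame: the origin (TCP) lies on the mounting face of the last link; the fingertips stand 178 mm ahead of it and the grasp point (between the pads) lies 159 mm ahead of it (robot.tcp_to_tips is the distance from the TCP to the fingertips, in m); z points along the fingers, y is the direction in which the jaws open and shut (so a half turn about z gives the same grasp; the last joint's range is limited). The gripper opens to 92 mm and grips with 3 to 60 N. Pads are 19 mm wide; open, the fingers measure 130 mm over their backs; the gripper's body (75 mm by 190 mm) begins 47 mm behind the grasp point.
Start: joints at [-1.372, 0.342, 1.524, -0, 1.275, -0.146], TCP at [0.177, -0.494, 0.405] pointing down, gripper open.
Joint ranges: [-2.53, 2.53], [-0.77, 2.02], [0.04, 2.7], [-1, 4.14], [0.28, 2.66], [-3.11, 3.11]. Speed limits (rad/s): [2.57, 2.57, 3.14, 3.14, 3.14, 3.14].

## Interface

Orientations are given as [roll, pitch, yaw] about the fixed x, y, z axes, in that order (R = Rz(yaw) Ry(pitch) Rx(roll)).
In Python, from cell import robot, viewer gives the robot as it stands.
- The arm moves only by the shell command python3 -m creep 'ROWS' [OPENING] [FORCE]. ROWS is JSON, a list that holds one entry, the list of rows, each a list of 6 numbers: the shift along the world's x, y, z in mm, then the turn, a rotation vector about the world's x, y, z in degrees. A call has 1 to 5 rows; each row shifts and turns the pose as measured when the row begins; what a row does not reach is not made up. A row lasts 1/12 s, in which the tool goes at most 41.7 mm and 7.16 degrees, less where a joint would pass 70% of its speed; a pose out of reach is approached as far as the arm can. A call with a gripper value outside its range is refused whole. OPENING is the closure, from -1 (fully open) to 1 (shut), set as the call begins (- or left out, the last holds). The fingers move at their own pace and stop on an object; FORCE is the grip in N (left out, the last holds). Time passes only in rows, so rows that do not move let the fingers close. It gives the time, the measured TCP pose, the force and the opening at its end, in the units of the state.
- robot.observe(): the state, without advancing time (a new reading comes with each control period).
- viewer.read_camera(name): name is "scene" or "top"; returns the picture (420x560x3 uint8, blue, green, red); there is no depth.
- viewer.camera_model(name): a dict with "fx", "fy", "cx", "cy" (pixels), "pose" (4x4, takes a point from camera to world coordinates). Camera axes: x right, y up, looking along -z (the intrinsics and any distortion apply to the point x, -y, -z); pixel columns grow to the right and rows downward; lengths in m; the calibration is good to about 2 mm. A picture is of the moment at which its call begins. camera_model takes no time and is no camera call.
- robot.hand_in(): hands the job in, once; it reports no verdict.
The state is a dict: "time": time; "qpos": joint angles; "qvel": joint speeds; "joint_efforts": joint torques, N m; "tool_pos": TCP position; "tool_rot": TCP orientation; "contact_force": force on the tool from outside, world axes, zero at the start; "torque": the same for the moment, N m; "opening": finger opening in m.
Only numpy, scipy, OpenCV 4.12 (cv2) and the standard library are available. Lean on these libraries where they do the work, as an engineer would, in place of code of your own. Each camera call takes 0.05 s, during which the arm holds its last target. There are 200 camera calls.

## Task

Pair up the adhesive kits: slide the orange and the green resin tub across the bench, each fully home against the back of the blue dock that holds the hardener bottle of its own colour. A closed utility knife was left lying in one of the docks; put it in the cardboard tray. Do not lift or tip the tubs, and leave the bottles, the grey tub and the other things on the bench where they are.

Things in the scene. Friction and masses are not known exactly. Their poses are not given: they have to be found in the camera images.
- tub_orange: Closed, full resin tub, an upright cylinder 106 mm in diameter and 62 mm high (too wide for the gripper), about 0.45 kg, white with an orange lid and an orange band; stands loose on the bench. Origin: centre of its underside, z up.
- tub_green: The same kind of tub (106 mm diameter, 62 mm high) with a green lid and band. Origin: centre of its underside, z up.
- bottle_orange: White hardener bottle with orange cap and band, 44 mm diameter, 72 mm high, standing loose in the rear pocket of one of the two docks (either one). Origin: centre of its underside, z up.
- bottle_green: White hardener bottle with green cap and band, 44 mm diameter, 72 mm high, in the rear pocket of the other dock. Origin: centre of its underside, z up.
- dock_left: Blue fixed dock on the robot's left (+y), 40 mm high, no floor: U-shaped bay 120 mm wide, 14 mm walls, open to its -x (about towards mid-bench). Origin on the bench where the centre of a home tub stands; back wall inner face 54 mm from it to +x, side walls reach 50 mm to -x, then flared lips to 75 mm (140 mm gap). Outside: 148 mm wide, 171 mm over the lips, ends 124 mm to +x, bottle pocket behind.
- dock_right: The same blue dock on the robot's right (-y), same frame and sizes, its open side also about towards the middle of the bench.
- knife: Closed utility knife, red with a black grip, lying flat, 95 mm long (its x) by 22 mm wide (its y) by 20 mm high; it lies in the bay of one of the docks (the other bay has only a flat yellow tape mark on the bench, harmless). Origin: centre of its underside. Weighs about 90 g.
- tray: Open cardboard tray fixed to the bench, outside 135 mm (its x) by 115 mm (its y) by 35 mm high, 4 mm walls, 4 to 5 mm floor; on the left or right near side of the bench. Origin: centre of its underside, z up.
- standoff: Bystander: upright aluminium standoff, 18 mm diameter, 60 mm high, loose, standing between the two tubs' lanes. Origin: centre of its underside, z up.
- tub_grey: Bystander: a tub like the others (106 mm diameter, 62 mm high) with grey lid and band and no matching bottle, at the far side. Origin: centre of its underside, z up.
- cup: Bystander: clear open mixing cup, 86 mm rim diameter, 75 mm high, far left. Origin: centre of its underside, z up.
- tape: Bystander: roll of masking tape lying flat, 60 mm outside diameter, 24 mm high, far left. Origin: centre of its underside, z up.
- driver: Bystander: red screwdriver, 170 mm long along its x, lying far right. Origin: about its middle, on the underside.
- scale: Bystander: grey bench scale fixed to the bench, 120 by 100 by 32 mm high, on the near side across from the tray. Origin: centre of its underside, z up.
- dock_left_bay (a point): Point on the bench in the left dock's bay where the centre of a fully home tub stands; axes as the dock's (x towards the pocket).
- dock_left_pocket (a point): Point on the bench at the centre of the left dock's bottle pocket, 89 mm behind the bay point.
- dock_right_bay (a point): Point on the bench in the right dock's bay where the centre of a fully home tub stands; axes as the dock's (x towards the pocket).
- dock_right_pocket (a point): Point on the bench at the centre of the right dock's bottle pocket, 89 mm behind the bay point.

How it is judged:
By the outcome, as a careful person would: the job done as asked, in the order asked, and still so for the second after the job is handed in, with the robot touching nothing.
It also fails if it takes over 72 s, if anything falls off the work surface, if the arm or the gripper's body presses on something with over 40 N, if the wrist force passes 120 N, or if a joint passes its speed limit or range.

## Working session

There is one attempt and no reset: what is moved stays moved. The work goes in short steps, Python scripts to look and compute and a shell command to move; the robot and the scene stay as the last step left them, time stands still between calls to the robot, and variables do not carry over. Pictures are saved under pics/ and viewed, about 8 in all and at most 12, crops included, and the job is handed in when it is done.

```bash
mkdir -p pics; ls; cat > h.py <<'E'
import numpy as np, cv2
from cell import robot, viewer
def snap(n,f,crop=None,s=1):
    im=viewer.read_camera(n)
    if crop: im=im[crop[1]:crop[3],crop[0]:crop[2]]
    if s!=1: im=cv2.resize(im,None,fx=s,fy=s,interpolation=cv2.INTER_CUBIC)
    cv2.imwrite('pics/'+f,im)
def p2w(n,u,v,z):
    m=viewer.camera_model(n);T=np.array(m['pose'])
    d=np.array([(u-m['cx'])/m['fx'],-(v-m['cy'])/m['fy'],-1.])
    d=T[:3,:3]@d;o=T[:3,3]
    return o+d*(z-o[2])/d[2]
def w2p(n,P):
    m=viewer.camera_model(n);T=np.array(m['pose'])
    c=T[:3,:3].T@(np.array(P)-T[:3,3])
    return m['cx']+m['fx']*c[0]/-c[2], m['cy']-m['fy']*c[1]/-c[2]
E
python3 - <<'E'
from h import *
for n in('top','scene'):
    m=viewer.camera_model(n);print(n,m)
snap('top','t0.png',s=1.42);snap('scene','s0.png',s=1.42)
print(robot.observe())
E
```

```text
pics
top {'fx': 409.32419105716747, 'fy': 409.32419105716747, 'cx': 280.93232477778287, 'cy': 207.342267976113, 'pose': array([[ 0.00865239,  0.9960588 , -0.08827232,  0.49500851],
       [-0.99992125,  0.00942075,  0.00829157,  0.00375003],
       [ 0.00909048,  0.08819363,  0.99606187,  1.16134707],
       [ 0.        ,  0.        ,  0.        ,  1.        ]])}
scene {'fx': 411.3621442769792, 'fy': 411.3621442769792, 'cx': 267.182046551056, 'cy': 208.26948028970082, 'pose': array([[ 0.60522669, -0.50620132,  0.61437844,  1.33781719],
       [ 0.79597935,  0.37431063, -0.47571886, -0.59432764],
       [ 0.01084113,  0.7769503 ,  0.62946859,  0.81236891],
       [ 0.        ,  0.        ,  0.        ,  1.        ]])}
{'time': 0.1, 'qpos': array([-1.37201625e+00,  3.42625751e-01,  1.52491765e+00,  9.31213444e-06,
        1.27542257e+00, -1.45993229e-01]), 'qvel': array([-9.57943739e-05, -1.45786486e-03, -3.65141384e-03, -2.83714038e-04,
        1.09988172e-03, -8.46857682e-04]), 'joint_efforts': array([ 1.65080852e-03, -4.32002807e+01, -2.44695336e+01,  7.18797161e-02,
        5.26485499e-02, -5.64901188e-05]), 'tool_pos': array([ 0.17744142, -0.49397005,  0.40412981]), 'tool_rot': array([-3.14023524e+00, -2.08594282e-04,  3.44770450e-01]), 'contact_force': array([-0.51228915, -0.49503111,  0.0715523 ]), 'torque': array([ 0.06712271, -0.04609428, -0.00121523]), 'opening': 0.09165576605456768}
```

View pics/t0.png

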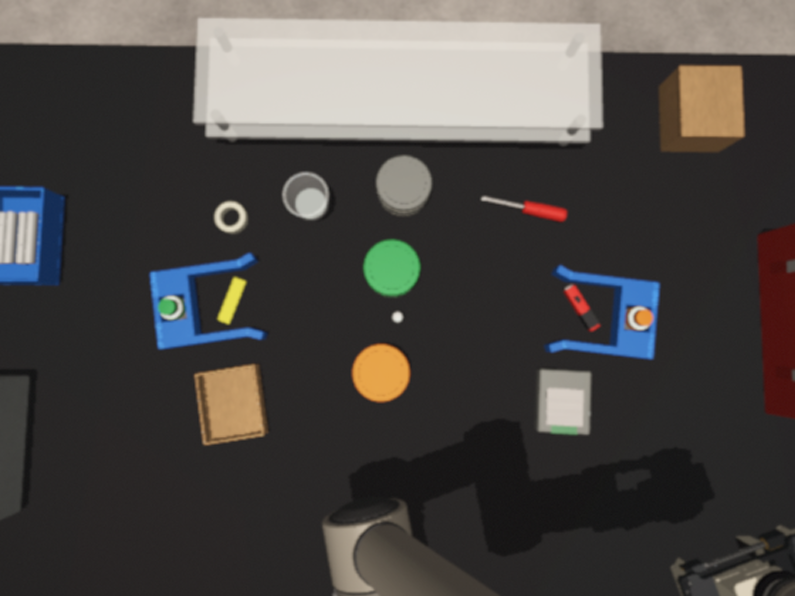

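View pics/s0.png

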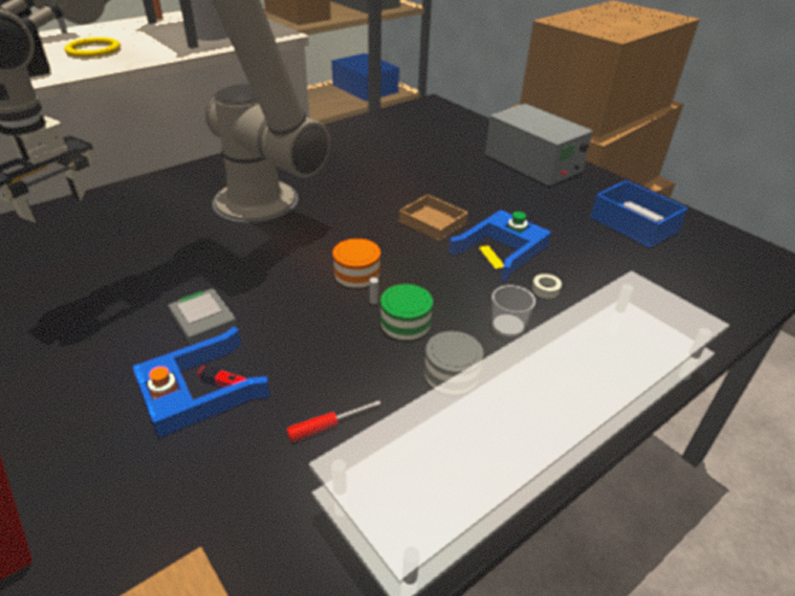

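The orange bottle and the knife are in the right dock, and the green bottle is in the left dock. The tray is near left at about (231,405). In the enlarged top view the orange tub is at (381,373), green at (391,267), the standoff at (397,317) and the knife at (582,308).

```bash
python3 - <<'E'
from h import *
P={'orange':(381,373,.062),'green':(391.5,267.5,.062),'grey':(404,184,.062),'standoff':(397.5,317,.06),
'knA':(571,287,.02),'knB':(596,329,.02),'knC':(583,308,.02),
'L_c1':(151,272,.04),'L_c2':(159,348,.04),'L_lip1':(255,259,.04),'L_lip2':(263,336,.04),'L_bot':(168,307,.072),
'R_c1':(658.5,283,.04),'R_c2':(653.5,358,.04),'R_lip1':(558,269,.04),'R_lip2':(550,348,.04),'R_bot':(643,318,.072),
't1':(195,375,.035),'t2':(260,365,.035),'t3':(267,437,.035),'t4':(204,444,.035),
's1':(538,370,.032),'s2':(591,372,.032),'s3':(590,434,.032),'s4':(537,433,.032),'cup':(306,195,.075),'drvtip':(482,198,.01),'drvend':(567,214,.02),'shelf_edgeL':(207,138,.15),'shelf_R':(590,142,.15)}
for k,(u,v,z) in P.items(): print(k,(p2w('top',u/1.42,v/1.42,z)*1e3).round())
E
```

```text
orange [444.  27.  62.]
green [644.   9.  62.]
grey [807. -13.  62.]
standoff [550.  -3.  60.]
knA [ 614. -346.   20.]
knB [ 532. -394.   20.]
knC [ 573. -369.   20.]
L_c1 [633. 475.  40.]
L_c2 [487. 453.  40.]
L_lip1 [661. 275.  40.]
L_lip2 [512. 255.  40.]
L_bot [564. 427.  72.]
R_c1 [ 622. -511.   40.]
R_c2 [ 476. -497.   40.]
R_lip1 [ 647. -315.   40.]
R_lip2 [ 494. -297.   40.]
R_bot [ 551. -465.   72.]
t1 [436. 384.  35.]
t2 [456. 260.  35.]
t3 [320. 243.  35.]
t4 [307. 362.  35.]
s1 [ 451. -276.   32.]
s2 [ 448. -378.   32.]
s3 [ 330. -374.   32.]
s4 [ 331. -272.   32.]
cup [779. 173.  75.]
drvtip [ 794. -172.   10.]
drvend [ 761. -341.   20.]
shelf_edgeL [862. 340. 150.]
shelf_R [ 862. -345.  150.]
```

```bash
python3 -m creep '[[[36,11,-10,0,0,2],[36,11,-10,0,0,2],[36,11,-10,0,0,2],[36,11,-10,0,0,2],[36,11,-10,0,0,2]]]' -0.1 30; python3 -m creep '[[[36,11,-10,0,0,0],[36,11,-10,0,0,0],[36,11,-10,0,0,0],[36,11,-10,0,0,0]]]'
```

```text
time: 0.52
tool_pos: [0.3567, -0.4398, 0.3531]
tool_rot: [3.14, 0.003, 0.512]
contact_force: [1.0, -0.1, 0.4]
opening: 0.0631
time: 0.85
tool_pos: [0.5072, -0.392, 0.3094]
tool_rot: [-3.14, 0.004, 0.514]
contact_force: [1.4, -1.3, 0.0]
opening: 0.0507
```

```bash
python3 -m creep '[[[36,13,-12,0,0,0],[35,12,-18,0,0,0],[0,0,-25,0,0,0],[0,0,0,0,0,0]]]'; python3 - <<'E'
from h import *
snap('scene','s1.png',(60,180,260,330),4); print(robot.observe()['tool_pos'])
E
```

```text
time: 1.18
tool_pos: [0.5859, -0.3604, 0.2481]
tool_rot: [-3.136, 0.004, 0.522]
contact_force: [-2.0, 0.5, -1.3]
opening: 0.0503
[ 0.586304   -0.36059051  0.2508439 ]
```

View pics/s1.png

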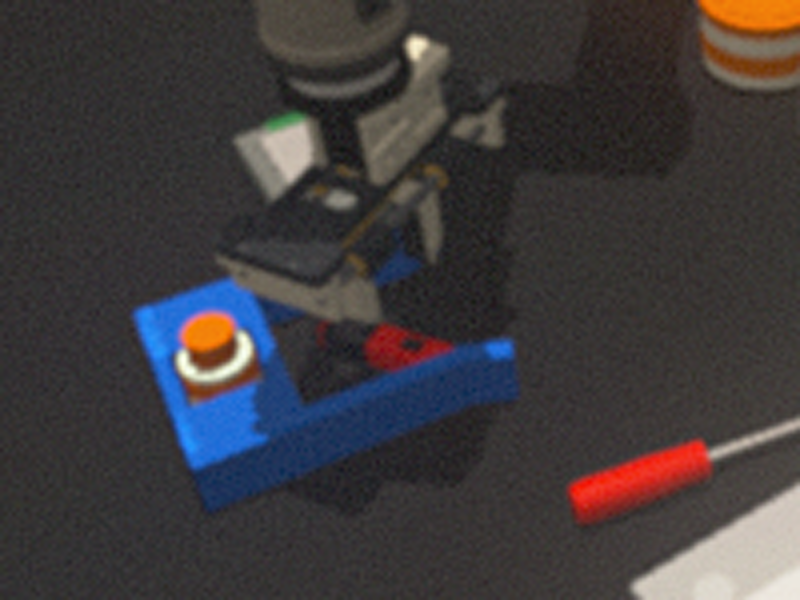

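The gripper hovers over the knife, and the fingers at about (380,300) and (430,240) straddle it. I'll descend.

```bash
python3 -m creep '[[[-6,-4,-20,0,0,0],[0,0,-22,0,0,0],[0,0,-22,0,0,0],[0,0,0,0,0,0]]]'; python3 -m creep '[[[0,0,0,0,0,0],[0,0,0,0,0,0]]]'
```

```text
time: 1.57
tool_pos: [0.579, -0.3673, 0.1919]
tool_rot: [3.137, -0.001, 0.519]
contact_force: [-1.3, 0.7, -0.8]
opening: 0.051
time: 1.73
tool_pos: [0.5782, -0.3692, 0.1951]
tool_rot: [3.135, -0.001, 0.517]
contact_force: [0.1, -0.4, 0.1]
opening: 0.0507
```

```bash
python3 -m creep '[[[2,2,-11,0,0,0],[0,0,0,0,0,0]]]'; python3 -m creep '[[[0,0,0,0,0,0],[0,0,0,0,0,0],[0,0,0,0,0,0],[0,0,0,0,0,0],[0,0,0,0,0,0]]]' 1 30;python3 -m creep '[[[0,0,0,0,0,0],[0,0,0,0,0,0],[0,0,0,0,0,0]]]'
```

```text
time: 1.9
tool_pos: [0.5804, -0.3685, 0.1877]
tool_rot: [3.13, -0.003, 0.515]
contact_force: [0.4, 0.4, -0.4]
opening: 0.0509
time: 2.32
tool_pos: [0.5812, -0.3686, 0.1907]
tool_rot: [3.126, -0.005, 0.516]
contact_force: [1.0, -1.4, -0.9]
opening: 0.0217
time: 2.57
tool_pos: [0.5812, -0.3685, 0.1906]
tool_rot: [3.126, -0.005, 0.516]
contact_force: [0.1, -0.4, 0.7]
opening: 0.0214
```

```bash
python3 -m creep '[[[0,0,25,0,0,0],[0,0,38,0,0,0],[0,0,38,0,0,0],[0,0,20,0,0,0]]]'; python3 -m creep '[[[-11,38,0,0,0,-2],[-11,38,0,0,0,-2],[-11,38,0,0,0,-2],[-11,38,0,0,0,-2],[-11,38,0,0,0,-2]]]';python3 -m creep '[[[-11,38,0,0,0,-2],[-11,38,0,0,0,-2],[-11,38,0,0,0,-2],[-11,38,0,0,0,-2],[-11,38,0,0,0,-2]]]'
```

```text
time: 2.9
tool_pos: [0.579, -0.3669, 0.3068]
tool_rot: [-3.141, 0.002, 0.516]
contact_force: [0.3, 0.0, -0.2]
opening: 0.0215
time: 3.32
tool_pos: [0.5225, -0.1795, 0.3145]
tool_rot: [3.122, -0.008, 0.324]
contact_force: [1.4, -0.1, -0.8]
opening: 0.0214
time: 3.73
tool_pos: [0.4624, 0.0186, 0.3154]
tool_rot: [3.122, -0.01, 0.138]
contact_force: [1.9, 1.0, -0.9]
opening: 0.0215
```

```bash
python3 -m creep '[[[-10,37,0,0,0,0],[-10,37,0,0,0,0],[-10,37,0,0,0,0],[-10,37,0,0,0,0],[-10,37,0,0,0,0]]]';python3 -m creep '[[[-10,37,-4,0,0,0],[-10,37,-4,0,0,0],[-6,30,0,0.5,-0.5,0],[0,0,0,0,0,0]]]'
```

```text
time: 4.15
tool_pos: [0.4074, 0.212, 0.3167]
tool_rot: [3.122, -0.013, 0.134]
contact_force: [0.8, -0.3, -0.0]
opening: 0.0219
time: 4.48
tool_pos: [0.3766, 0.3263, 0.3096]
tool_rot: [3.133, -0.027, 0.139]
contact_force: [0.4, -0.5, -0.5]
opening: 0.0215
```

```bash
python3 -m creep '[[[8,-12,-30,0.4,1.5,0],[0,0,-35,0,0,0],[0,0,-30,0,0,0],[0,0,0,0,0,0]]]'
```

```text
time: 4.82
tool_pos: [0.384, 0.3168, 0.2143]
tool_rot: [-3.136, -0.01, 0.147]
contact_force: [-0.8, -1.7, -1.8]
opening: 0.0216
```

```bash
python3 -m creep '[[[0,0,-16,0,0.5,0],[0,0,0,0,0,0]]]'; python3 -m creep '[[[0,0,0,0,0,0],[0,0,0,0,0,0],[0,0,0,0,0,0]]]' -0.1;python3 - <<'E'
from h import *
snap('scene','s2.png',(260,110,400,215),5); print(robot.observe()['tool_pos'])
E
```

```text
time: 4.98
tool_pos: [0.3843, 0.3163, 0.1984]
tool_rot: [-3.136, 0.001, 0.147]
contact_force: [-1.6, -0.5, -2.4]
opening: 0.0214
time: 5.23
tool_pos: [0.3859, 0.3166, 0.2026]
tool_rot: [-3.134, -0.004, 0.146]
contact_force: [1.0, 0.3, 0.3]
opening: 0.0374
[0.38596218 0.3166554  0.20279821]
```

View pics/s2.png

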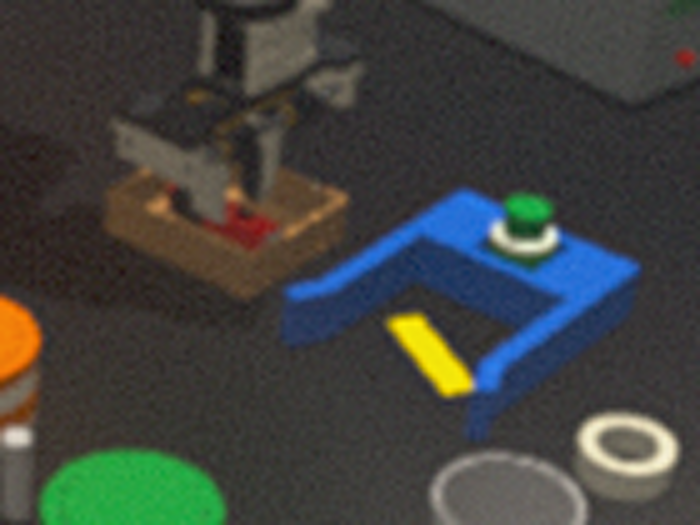

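The knife (red, about (250,225)) lies inside the tray and has been released. Next is the orange tub.

```bash
python3 -m creep '[[[0,0,30,0,0,0],[0,0,38,0,0,0],[0,0,25,0,0,7],[0,0,0,0,0,7]]]' -0.3 40; python3 -m creep '[[[1,-14,0,0,0,7],[1,-14,0,0,0,7],[1,-14,0,0,0,7],[1,-14,0,0,0,7],[1,-14,0,0,0,7]]]';python3 -m creep '[[[1,-16,0,0,0,7],[1,-16,0,0,0,7],[1,-16,0,0,0,7],[1,-16,0,0,0,7],[1,-16,0,0,0,7]]]';python3 -m creep '[[[1,-16,0,0,0,7],[1,-16,0,0,0,7],[1,-16,0,0,0,7],[0,0,0,0,0,0]]]'
```

```text
time: 5.62
tool_pos: [0.3855, 0.3162, 0.3023]
tool_rot: [-3.136, -0.007, 0.395]
contact_force: [0.4, 0.4, 0.2]
opening: 0.0594
time: 6.03
tool_pos: [0.3906, 0.2463, 0.3119]
tool_rot: [-3.141, -0.025, 1.02]
contact_force: [1.4, 0.5, 0.4]
opening: 0.0598
time: 6.45
tool_pos: [0.3952, 0.1629, 0.3181]
tool_rot: [3.132, -0.03, 1.645]
contact_force: [-0.5, -0.3, 1.0]
opening: 0.0595
time: 6.78
tool_pos: [0.398, 0.1108, 0.3226]
tool_rot: [3.124, -0.027, 2.025]
contact_force: [0.7, 0.1, 0.9]
opening: 0.0598
```

```bash
cat >> h.py <<'E'
from scipy.spatial.transform import Rotation as Ro
def todo(x,y,z,yaw):
    s=robot.observe();R=Ro.from_euler('xyz',s['tool_rot']);G=Ro.from_euler('xyz',[np.pi,0,np.radians(yaw)])
    print('shift',(np.array([x,y,z])-s['tool_pos']*1e3).round(1),'turn',(G*R.inv()).as_rotvec(degrees=True).round(1),'t',s['time'],'F',s['contact_force'].round(1))
E
python3 -c "
from h import *
todo(405,103,192,117)"
```

```text
shift [   7.    -7.8 -130.6] turn [-1.8  0.2  1. ] t 6.7833 F [0.7 0.1 0.9]
```

```bash
python3 -m creep '[[[7,-8,-38,-1.8,0,1],[0,0,-40,0,0,0],[0,0,-38,0,0,0],[0,0,-12,0,0,0],[0,0,0,0,0,0]]]'; python3 -c "
from h import *
todo(405,103,192,117)"
```

```text
time: 7.2
tool_pos: [0.4076, 0.1032, 0.1974]
tool_rot: [3.118, 0.01, 2.024]
contact_force: [-0.4, -0.3, -0.4]
opening: 0.0595
shift [-2.6 -0.2 -5.4] turn [-0.1  1.5  1. ] t 7.2 F [-0.4 -0.3 -0.4]
```

```bash
python3 -m creep '[[[4,-9,-5,0,1.5,1],[5,-9,0,0,0,0],[4,-9,0,0,0,0],[5,-9,0,0,0,0],[4,-9,0,0,0,0]]]'; python3 -m creep '[[[5,-9,0,0,0,0],[4,-9,0,0,0,0],[5,-9,0,0,0,0],[4,-9,0,0,0,0],[5,-9,0,0,0,0]]]'; python3 -c "
from h import *
todo(445,23,192,117)
snap('top','t1.png',(180,100,480,330),2.6)"
```

```text
time: 7.62
tool_pos: [0.4312, 0.0584, 0.1962]
tool_rot: [3.137, -0.001, 2.036]
contact_force: [-0.5, 1.3, -1.1]
opening: 0.0597
time: 8.03
tool_pos: [0.4566, 0.008, 0.198]
tool_rot: [3.134, 0.001, 2.032]
contact_force: [-0.8, 1.4, -1.7]
opening: 0.0597
shift [-11.6  15.   -6. ] turn [-0.2  0.4  0.5] t 8.0333 F [-0.8  1.4 -1.7]
```

View pics/t1.png

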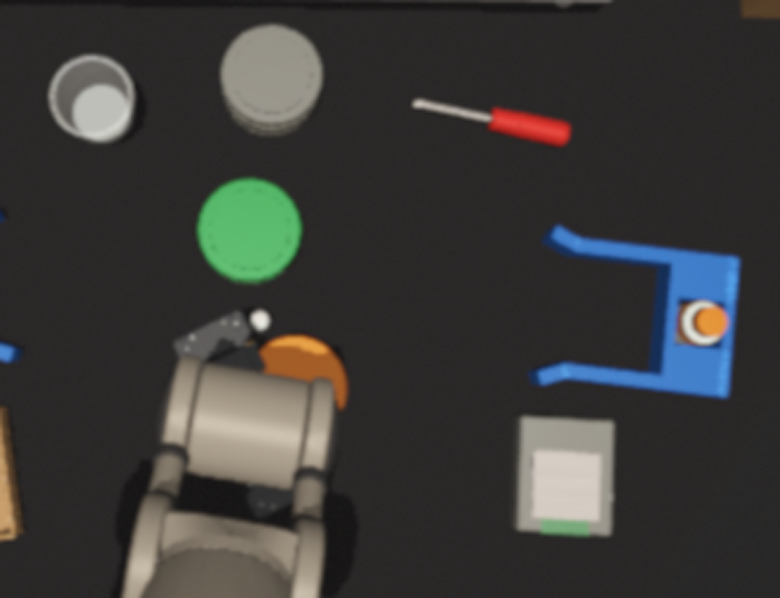

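The gripper body passes above the standoff (260,320), which hasn't moved. The orange tub's visible edge suggests its centre is at about (297,387), cradled by the fingers.

```bash
python3 -m creep '[[[4,-9,-2,0,0,0],[5,-9,-2,0,0,0],[4,-9,-2,0,0,0],[5,-9,-1,0,0,0],[4,-9,0,0,0,0]]]'; python3 -m creep '[[[5,-9,0,0,0,0],[4,-9,0,0,0,0],[5,-9,0,0,0,0],[4,-9,0,0,0,0],[5,-9,0,0,0,0]]]'; python3 -c "
from h import *
print(p2w('top',294.2,248.8,.062))
todo(553,-178,192,117)"
```

```text
time: 8.5
tool_pos: [0.4792, -0.0385, 0.1922]
tool_rot: [3.135, -0.005, 2.03]
contact_force: [-1.3, 2.5, 0.7]
opening: 0.0597
time: 8.92
tool_pos: [0.5033, -0.0867, 0.1922]
tool_rot: [3.136, -0.008, 2.031]
contact_force: [-2.4, 3.7, 2.9]
opening: 0.0596
[ 0.48151542 -0.04183102  0.062     ]
shift [ 49.7 -91.3  -0.2] turn [-0.5  0.1  0.6] t 8.9167 F [-2.4  3.7  2.9]
```

```bash
python3 -m creep '[[[6,-9,0,0,0,-2],[6,-9,0,0,0,-3],[6,-9,0,0,0,-3],[6,-8,0,0,0,-3],[6,-8,0,0,0,-3]]]'; python3 -m creep '[[[6,-8,0,0,0,-3],[6,-8,0,0,0,-3],[6,-8,0,0,0,-3],[6,-8,0,0,0,-2],[6,-8,0,0,0,-2]]]'; python3 -c "
from h import *
todo(580,-187,192,84.5)"
```

```text
time: 9.33
tool_pos: [0.5364, -0.1351, 0.1922]
tool_rot: [3.136, -0.007, 1.768]
contact_force: [-2.3, 3.6, 2.5]
opening: 0.0597
time: 9.75
tool_pos: [0.5693, -0.1802, 0.1922]
tool_rot: [3.136, -0.008, 1.518]
contact_force: [-1.7, 4.8, 3.2]
opening: 0.0599
shift [10.7 -6.8 -0.2] turn [-0.5  0.3 -2.5] t 9.75 F [-1.7  4.8  3.2]
```

```bash
python3 -m creep '[[[3,-8,0,0,0,-2.5],[3,-8,0,0,0,0],[2,-8,0,0,0,0]]]'; python3 -c "
from h import *
todo(577,-237,192,84.5)
snap('top','t2.png',(330,140,490,290),4)"
```

```text
time: 10.0
tool_pos: [0.5792, -0.2072, 0.1922]
tool_rot: [3.135, -0.009, 1.466]
contact_force: [-1.2, 4.0, 3.2]
opening: 0.0596
shift [ -2.2 -29.8  -0.2] turn [-0.5  0.4  0.5] t 10.0 F [-1.2  4.   3.2]
```

View pics/t2.png

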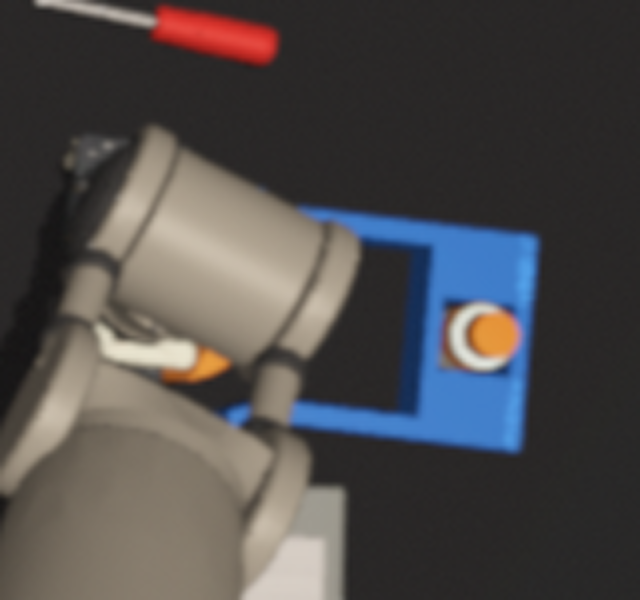

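The tub is mostly hidden under the arm, with only a sliver of orange at (200,365). The dock is clear to see: outer back corners (538,234) and (522,450), inner back corners (432,246) and (416,414).

```bash
python3 -c "
from h import *
W=[p2w('top',330+u/4,140+v/4,.04)[:2]*1e3 for u,v in [(538,234),(522,450),(432,246),(416,414)]]
for w in W: print(w.round(1))
c=(W[2]+W[3])/2; d=W[2]-W[3]; a=np.array([d[1],-d[0]])/np.hypot(*d); print('inner w',np.hypot(*d),'axis',a,'origin',c-54*a)
d=W[0]-W[1]; a=np.array([d[1],-d[0]])/np.hypot(*d);c=(W[0]+W[1])/2; print(np.hypot(*d),a,c-124*a)
"
```

```text
[ 623.7 -513.3]
[ 475.1 -497.7]
[ 614.7 -439.5]
[ 499.  -425.6]
inner w 116.57574591029031 axis [-0.11938542 -0.99284798] origin [ 563.27262554 -378.92843471]
149.50219083825337 [-0.10432687 -0.99454306] [ 562.34202945 -382.17230068]
```

```bash
python3 -m creep '[[[-1,-9,0,0,0,0],[-1,-9,0,0,0,0],[-1,-9,0,0,0,0],[-1,-9,0,0,0,0],[-1,-9,0,0,0,0]]]'; python3 -m creep '[[[-1,-9,0,0,0,0],[-1,-9,0,0,0,0],[-1,-8,0,0,0,0],[-1,-8,0,0,0,0],[-1,-7,0,0,0,0]]]'; python3 -c "
from h import *
todo(567.5,-328,192,84.2)"
```

```text
time: 10.47
tool_pos: [0.5748, -0.2563, 0.1922]
tool_rot: [3.132, -0.008, 1.469]
contact_force: [-0.2, 2.7, 0.7]
opening: 0.0599
time: 10.88
tool_pos: [0.5689, -0.3024, 0.1922]
tool_rot: [3.132, -0.008, 1.469]
contact_force: [0.2, 3.4, 0.9]
opening: 0.0597
shift [ -1.4 -25.6  -0.2] turn [-0.4  0.6  0.1] t 10.8833 F [0.2 3.4 0.9]
```

```bash
python3 -m creep '[[[0,-6,0,0,0,0],[0,-6,0,0,0,0],[0,-5,0,0,0,0]]]'; python3 -m creep '[[[0,-3,0,0,0,0],[0,-3,0,0,0,0]]]'; python3 -m creep '[[[0,-2,0,0,0,0],[0,-2,0,0,0,0]]]'; python3 -c "
from h import *
todo(567.5,-328,192,84.2)"
```

```text
time: 11.13
tool_pos: [0.5684, -0.3217, 0.1922]
tool_rot: [3.133, -0.008, 1.468]
contact_force: [0.2, 3.8, 2.3]
opening: 0.0597
time: 11.3
tool_pos: [0.5683, -0.3287, 0.1922]
tool_rot: [3.133, -0.009, 1.468]
contact_force: [0.2, 5.3, 3.1]
opening: 0.0596
time: 11.47
tool_pos: [0.5686, -0.3303, 0.1921]
tool_rot: [3.136, -0.015, 1.467]
contact_force: [-0.0, 14.0, 6.6]
opening: 0.0596
shift [-1.1  2.3 -0.1] turn [-0.8  0.4  0.1] t 11.4667 F [-0.  14.   6.6]
```

```bash
python3 -m creep '[[[0,-2,0,0,0,0],[0,0,0,0,0,0]]]'; python3 -m creep '[[[0,12,0,0,0,0],[1,25,0,0,0,0],[2,30,20,0,0,0],[0,30,38,0,0,0],[0,30,28,0,0,0]]]';  python3 -c "
from h import *
todo(655,-71,300,101)"
```

```text
time: 11.63
tool_pos: [0.5689, -0.3303, 0.1921]
tool_rot: [3.138, -0.019, 1.469]
contact_force: [-1.0, 0.5, -0.4]
opening: 0.0597
time: 12.05
tool_pos: [0.569, -0.2068, 0.2692]
tool_rot: [-3.137, -0.017, 1.461]
contact_force: [0.8, -0.2, 0.8]
opening: 0.0598
shift [ 86.  135.8  30.8] turn [-1.  -0.3 17.3] t 12.05 F [ 0.8 -0.2  0.8]
```

```bash
python3 -c "
from h import *
snap('top','t3.png',(90,150,320,310),3.4)"
```

```text
(no output)
```

View pics/t3.png

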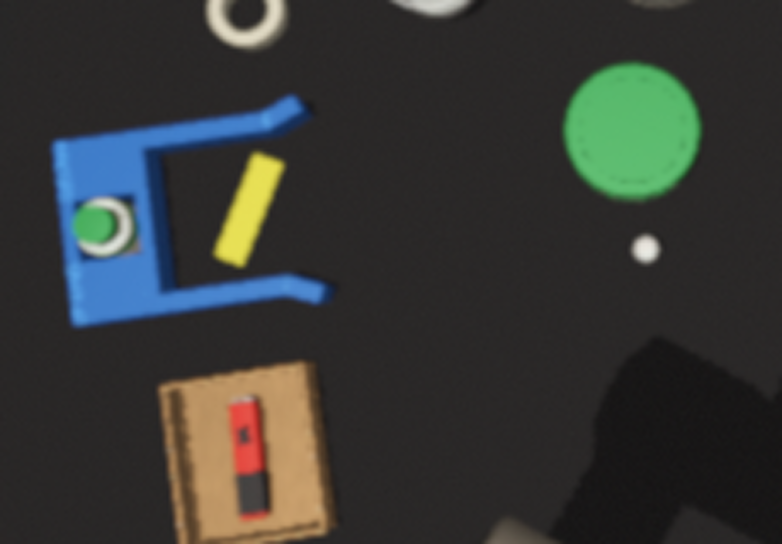

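The knife lies flat in the tray at (247,457). The green lid is at (632,131) and the standoff at (646,249). The left dock's outer back corners are (53,143) and (74,326), its inner back corners (146,150) and (159,294).

```bash
python3 -c "
from h import *
f=lambda u,v,z:p2w('top',90+u/3.4,150+v/3.4,z)[:2]*1e3
print('green',f(632,131,.062),'so',f(646,249,.06))
for (p,q,L) in [((53,143),(74,326),124),((146,150),(162,294),54)]:
    A,B=f(*p,.04),f(*q,.04);d=A-B;a=np.array([-d[1],d[0]])/np.hypot(*d);print(np.hypot(*d),a,(A+B)/2-L*a)
print('lips mid',(f(298,98,.04)+f(325,292,.04))/2, 'bottle',f(95,223,.072))
"
```

```text
green [643.43025434   8.71177095] so [549.63820707  -3.27982111]
148.96874279754468 [-0.15800257  0.9874387 ] [578.04099374 342.53278594]
117.31699339005391 [-0.14896515  0.98884245] [577.07301964 339.44185931]
lips mid [592.25295087 267.03971177] bottle [565.4530372  427.63193086]
```

```bash
python3 -m creep '[[[20,28,5,-0.5,0,4],[20,28,5,-0.5,0,5],[20,28,0,0,0,5],[18,26,0,0,0,5],[8,12,0,0,0,0]]]'; python3 -c "
from h import *
todo(662,-74,192,102.7)"
```

```text
time: 12.52
tool_pos: [0.6575, -0.0741, 0.2903]
tool_rot: [3.13, 0.011, 1.81]
contact_force: [0.3, -0.1, 1.0]
opening: 0.0595
shift [  4.5   0.1 -98.3] turn [ 0.4  0.8 -1. ] t 12.5167 F [ 0.3 -0.1  1. ]
```

```bash
python3 -m creep '[[[4,0,-30,0.4,0.8,-1],[0,0,-35,0,0,0],[0,0,-25,0,0,0],[0,0,0,0,0,0]]]'; python3 -c "
from h import *
todo(662,-74,192,102.7)"
```

```text
time: 12.85
tool_pos: [0.6634, -0.0693, 0.1993]
tool_rot: [3.134, 0.007, 1.792]
contact_force: [-0.9, -0.4, 0.3]
opening: 0.0596
shift [-1.4 -4.7 -7.3] turn [0.3 0.5 0. ] t 12.85 F [-0.9 -0.4  0.3]
```

```bash
python3 -m creep '[[[-2,9,-7,0,0.5,0],[-2,9,0,0,0,0],[-2,9,0,0,0,0],[-2,9,0,0,0,0],[-2,9,0,0,0,0]]]'; python3 -m creep '[[[-2,9,0,0,0,0],[-2,9,0,0,0,0],[-2,9,0,0,0,0],[-2,9,0,0,0,0],[-2,9,0,0,0,0]]]'; python3 -c "
from h import *
todo(610,159,192,98.7)"
```

```text
time: 13.27
tool_pos: [0.653, -0.0239, 0.1948]
tool_rot: [3.14, 0.008, 1.785]
contact_force: [0.1, -0.4, -1.7]
opening: 0.0592
time: 13.68
tool_pos: [0.6423, 0.0266, 0.1984]
tool_rot: [3.135, 0.011, 1.786]
contact_force: [0.3, -0.9, -0.5]
opening: 0.0597
shift [-32.3 132.4  -6.4] turn [ 0.5  0.5 -3.6] t 13.6833 F [ 0.3 -0.9 -0.5]
```

```bash
python3 -m creep '[[[-2,9,-2,0,0,0],[-2,9,-2,0,0,0],[-2,9,-2,0,0,0],[-2,9,-1,0,0,0],[-2,9,0,0,0,0]]]'; python3 -m creep '[[[-2,9,0,0,0,0],[-2,9,0,0,0,-1],[-3,9,0,0,0,-1],[-3,9,0,0,0,-1],[-3,9,0,0,0,-0.5]]]'; python3 -c "
from h import *
todo(610,159,192,98.7)
snap('top','t4.png',(90,120,320,280),3.4)"
```

```text
time: 14.1
tool_pos: [0.6336, 0.0739, 0.1954]
tool_rot: [3.126, 0.018, 1.787]
contact_force: [0.2, -1.5, -0.6]
opening: 0.0599
time: 14.52
tool_pos: [0.6193, 0.1233, 0.1952]
tool_rot: [3.126, 0.018, 1.723]
contact_force: [0.9, -2.7, 0.9]
opening: 0.0597
shift [-9.3 35.7 -3.2] turn [ 0.9  1.1 -0. ] t 14.5167 F [ 0.9 -2.7  0.9]
```

View pics/t4.png

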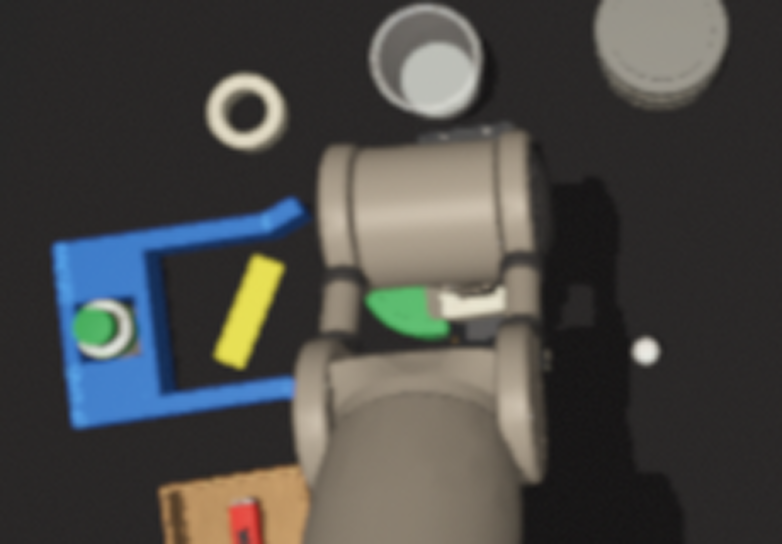

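The green tub (410,310) is moving with the gripper towards the left dock, and nothing around it has moved.

```bash
python3 -m creep '[[[-2,9,-2,0.5,0.5,0],[-2,9,-1,0.4,0.5,0],[-3,9,0,0,0,0],[-2,9,0,0,0,0],[-3,9,0,0,0,0]]]'; python3 -c "
from h import *
todo(601,193,192,98.7);todo(586,288.6,192,98.7)"
```

```text
time: 14.98
tool_pos: [0.6073, 0.1715, 0.1935]
tool_rot: [3.137, 0.001, 1.724]
contact_force: [1.3, -3.2, 2.1]
opening: 0.06
shift [-6.3 21.5 -1.5] turn [ 0.   0.3 -0.1] t 14.9833 F [ 1.3 -3.2  2.1]
shift [-21.3 117.1  -1.5] turn [ 0.   0.3 -0.1] t 14.9833 F [ 1.3 -3.2  2.1]
```

```bash
python3 -m creep '[[[-3,9,0,0,0,0],[-3,9,0,0,0,0],[-1,9,0,0,0,0],[-1,9,0,0,0,0],[-2,9,0,0,0,0]]]';  python3 -m creep '[[[-1,9,0,0,0,0],[-2,9,0,0,0,0],[-1,8,0,0,0,0],[-1,7,0,0,0,0]]]'; python3 -c "
from h import *
todo(586,288.6,192,98.7)"
```

```text
time: 15.4
tool_pos: [0.5956, 0.2212, 0.1936]
tool_rot: [3.138, 0.002, 1.725]
contact_force: [1.0, -2.8, 2.2]
opening: 0.0595
time: 15.73
tool_pos: [0.5896, 0.2584, 0.1935]
tool_rot: [3.139, 0.002, 1.726]
contact_force: [0.0, -3.6, 2.3]
opening: 0.0597
shift [-3.6 30.2 -1.5] turn [ 0.1  0.2 -0.2] t 15.7333 F [ 0.  -3.6  2.3]
```

```bash
python3 -m creep '[[[-1,6,0,0,0,0],[-1,6,0,0,0,0],[-1,6,0,0,0,0]]]';  python3 -m creep '[[[-1,4,0,0,0,0],[0,3,0,0,0,0]]]'; python3 -m creep '[[[0,2,0,0,0,0],[0,2,0,0,0,0]]]'; python3 -m creep '[[[0,2,0,0,0,0],[0,2,0,0,0,0]]]'
```

```text
time: 15.98
tool_pos: [0.5862, 0.2786, 0.1936]
tool_rot: [3.139, 0.003, 1.726]
contact_force: [1.1, -3.5, 1.5]
opening: 0.0599
time: 16.15
tool_pos: [0.5848, 0.2869, 0.1935]
tool_rot: [3.139, 0.003, 1.726]
contact_force: [-0.1, -5.5, 2.8]
opening: 0.0597
time: 16.32
tool_pos: [0.5847, 0.2913, 0.1935]
tool_rot: [3.14, 0.003, 1.727]
contact_force: [-0.3, -3.1, 2.8]
opening: 0.0595
time: 16.48
tool_pos: [0.5849, 0.2934, 0.1935]
tool_rot: [-3.141, 0.008, 1.727]
contact_force: [-0.0, -16.7, 6.4]
opening: 0.0594
```

```bash
python3 -m creep '[[[0,-12,0,0,0,0],[2,-25,0,0,0,0],[2,-30,20,0,0,0],[0,-30,28,0,0,0],[0,-30,28,0,0,0]]]'; python3 -m creep '[[[-20,-25,20,0,0,0],[-25,-25,20,0,0,0],[-25,-25,20,0,0,0],[-25,-25,10,0,0,0],[0,0,0,0,0,0]]]'; python3 -c "
from h import *
im=viewer.read_camera('top')
a=cv2.resize(im[165:265,100:200],None,fx=4,fy=4,interpolation=2);b=cv2.resize(im[165:265,375:475],None,fx=4,fy=4,interpolation=2)
cv2.imwrite('pics/t5.png',np.hstack([a,b]));snap('top','t6.png',s=1.42);snap('scene','s6.png',s=1.42)"
```

```text
time: 16.9
tool_pos: [0.5847, 0.1676, 0.2623]
tool_rot: [-3.126, 0.002, 1.734]
contact_force: [0.5, -0.7, 0.7]
opening: 0.0602
time: 17.32
tool_pos: [0.4862, 0.0592, 0.338]
tool_rot: [-3.135, -0.002, 1.727]
contact_force: [0.6, 0.9, -0.4]
opening: 0.0597
```

View pics/t5.png

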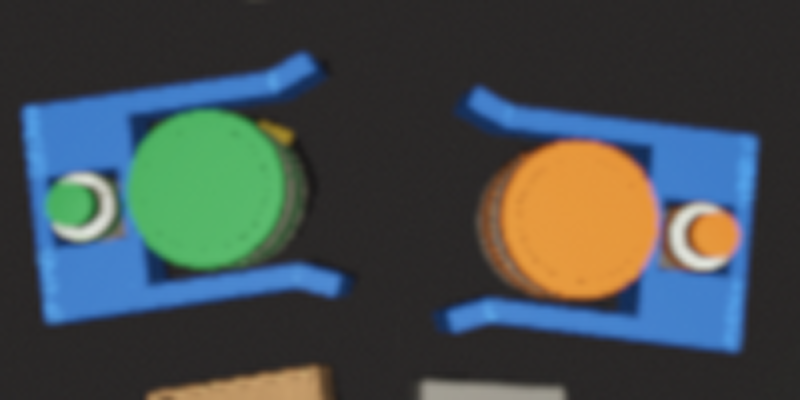

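View pics/s6.png

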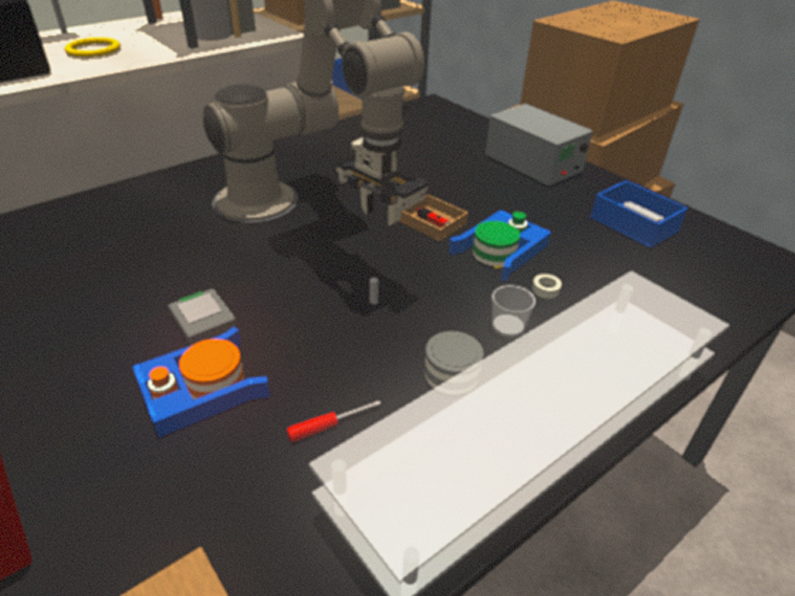

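```bash
python3 -c "
from h import *
for n,u,v,o,a in [('g',100+206/4,165+190/4,(578,341),(-.152,.988)),('o',375+180/4,165+220/4,(562,-381),(-.102,-.995))]:
    p=p2w('top',u,v,.062)[:2]*1e3; r=p-np.array(o); print(n,p.round(1),'along axis',(r@np.array(a)).round(1),'lateral',(r@np.array([a[1],-a[0]])).round(1))
"
```

```text
g [575.2 342.1] along axis 1.5 lateral -2.6
o [ 561.7 -380.8] along axis -0.2 lateral 0.3
```

```bash
python3 -c "
from h import *
print(robot.hand_in(), robot.observe()['time'])"
```

```text
the job is handed in; nothing more can be done
the job is handed in; nothing more can be done
```

The job is handed in at about 17.5 s on the robot's clock, with the knife in the tray and both tubs home in their docks.

- **Knife:** I lifted it out of the right dock first and set it flat in the cardboard tray. It is still inside the tray in the last picture.
- **Orange tub:** I slid it into the right dock, with the orange bottle, pushing with the half-open fingers until the contact force jumped to about 14 N.
- **Green tub:** I slid it into the left dock, with the green bottle, the same way. The force jumped to about 17 N at the back wall.

**Last checks:** The camera put both tubs within about 1.5 mm of home along their dock axes. The green tub is about 2.6 mm off centre sideways, within the bay's 7 mm clearance. Both figures are about the size of the camera's own error. In the last picture the bottles, the grey tub and the other things on the bench look unmoved, and the arm was clear of everything. No check failed or disagreed, and hand-in gave no verdict.

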